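# Make up two pharmacy orders

### The arm

A 6-joint arm with a two-finger parallel gripper is mounted at the origin on the work surface. World frame = base frame: x ahead of the robot, y to its left, z up, the work surface at z = 0. Lengths are in m, angles in rad, forces in N, time in s.
With the tool pointing down it reaches from about 0.4 to 0.825 m from the base axis. Payload 7 kg.
Tool frame: the origin (TCP) lies on the front face of the gripper's body, between the roots of the fingers; the fingertips stand 73 mm ahead of it and the grasp point (between the pads) lies 54 mm ahead of it; z points along the fingers, y is the line along which they close (so a half turn about z gives the same grasp; the last joint's range is limited). The gripper opens to 85 mm and grips with 20 to 120 N. Pads are 22 mm wide; open, the fingers measure 114 mm over their backs; the gripper's body (76 mm by 85 mm) begins 54 mm behind the grasp point. The pads swing forward as they close: fully open they stand 13 mm farther back than shut.
Start: joints at [1.501, 0.359, 0.012, 0, -1.224, -0.288], TCP at [0.236, 0.632, 0.304] pointing down, gripper open.
Joint ranges: [-3.07, 3.07], [-1.43, 2.12], [-1.02, 1.25], [-3.03, 1.67], [-3.05, -0], [-3.03, 3.03]. Speed limits (rad/s): [2.39, 2.39, 3.01, 3.14, 3.14, 3.14].

### API

Orientations are given as a rotation vector (axis times angle).
In Python, from cell import bot gives the robot as it stands.
- The arm moves only by the tool apply_moves, never from a script. Its argument "commands" is a list of rows, each an object with "dp": the shift along the tool's x, y, z in mm, a list of three; "twist": the turn, a rotation vector about the tool's x, y, z in rad, a list of three; "gripper": the opening, from 0 (shut) to 1 (fully open). A call has 1 to 5 rows; each row shifts and turns the commanded pose from where the row before left it, along the tool's axes as they then stand; what a row does not reach is not made up. A row lasts 1/8 s, in which the tool goes at most 62.5 mm and 10.7 degrees, less where a joint would pass 70% of its speed; a pose out of reach is approached as far as the arm can. A call is refused whole if a number of a shift passes 62.5 or a number of a turn 0.188, either way. A call with a gripper value outside its range is refused whole. The fingers move at their own pace and stop on an object; the grip force is fixed at half the most. Time passes only in rows, so rows that do not move let the fingers close. It gives the time, the measured TCP pose, the force, the opening and the grip force at its end, in the units of the state.
- bot.get_obs(): the state, without advancing time (a new reading comes with each control period).
- bot.grab_frame(name): name is "scene" or "top"; returns a dict with "img" (480x640x3 uint8, blue, green, red), "camera_matrix" (3x3 intrinsics, pixels), "world_to_cam" (4x4, takes a point from world to camera coordinates). Camera axes: x right, y up, looking along -z (the intrinsics and any distortion apply to the point x, -y, -z); pixel columns grow to the right and rows downward; lengths in m; the calibration is good to about 2 mm. A picture is of the moment at which its call begins. There is no depth.
- bot.hand_in(): hands the job in; it is judged then, once.
The state is a dict: "time_s": time; "joints": joint angles; "joint_velocities": joint speeds; "effort": joint torques, N m; "position": TCP position; "tcp_rot": TCP orientation; "ft_force": force on the tool from outside, world axes, zero at the start; "torque": the same for the moment, N m; "grip_width": finger opening in m; "grip_force": force on a finger pad.
Only numpy, scipy, OpenCV 4.12 (cv2) and the standard library are available. Lean on these libraries where they do the work, as an engineer would, in place of code of your own. Each camera call takes 0.05 s, during which the arm holds its last target. There are 200 camera calls.

### The job

Make up the two waiting orders from the stock standing on the grey mat: the blue tray gets the white-capped amber vial, the orange-lidded jar and the red-banded carton; the yellow tray gets the blue bottle and the green-banded carton. Set each thing down gently, upright on the tray floor in a compartment of its own (any compartment of the right tray), do not drop anything, and leave the black-capped vial and the yellow-banded carton standing where they are.

Things in the scene. Friction and masses are not known exactly. Their poses are not given: they have to be found in the camera images.
- blue_tray: blue plastic order tray, open on top, fixed to the bench: 76 mm (its x) by 220 mm (its y), floor 4 mm thick, walls and dividers 4 mm thick and 16 mm high from the bench. Two dividers make three equal compartments in a row along y, each 68 x 68 mm inside, centred at y = -72, 0 and +72 mm, x = 0. Origin at the centre of its underside, on the bench; z up. Lies on the robot's side of the bench's grey mat, to the left or the right.
- yellow_tray: yellow plastic order tray, open on top, fixed to the bench: 76 mm (its x) by 220 mm (its y), floor 4 mm thick, walls and dividers 4 mm thick and 16 mm high from the bench. Two dividers make three equal compartments in a row along y, each 68 x 68 mm inside, centred at y = -72, 0 and +72 mm, x = 0. Origin at the centre of its underside, on the bench; z up. Lies on the robot's side of the bench's grey mat, to the left or the right.
- amber_vial: upright amber tablet vial with a paper label and a white cap, 38 mm diameter (cap too), 72 mm high, about 60 g; origin at the centre of its underside, z up. Stands on the bench's grey mat among the other stock, beyond the trays as the robot sees them.
- ointment_jar: upright round ointment jar, white with an orange lid, 46 mm diameter (lid too), 62 mm high, about 90 g; origin at the centre of its underside, z up. Stands on the bench's grey mat among the other stock, beyond the trays as the robot sees them.
- red_carton: upright white medicine carton with a red band over its front, top and back, 50 (its x) x 32 (its y) x 78 mm high, about 60 g; origin at the centre of its underside, z up. Stands on the bench's grey mat among the other stock, beyond the trays as the robot sees them.
- blue_bottle: upright blue plastic bottle with a paper label and a small white cap: body 36 mm diameter up to 60 mm, shoulder from 60 to 70 mm, cap 20 mm diameter up to 84 mm, about 80 g; origin at the centre of its underside, z up. Stands on the bench's grey mat among the other stock, beyond the trays as the robot sees them.
- green_carton: upright white medicine carton with a green band over its front, top and back, 50 (its x) x 32 (its y) x 78 mm high, about 60 g; origin at the centre of its underside, z up. Stands on the bench's grey mat among the other stock, beyond the trays as the robot sees them.
- black_cap_vial: upright amber tablet vial with a paper label and a black cap, 38 mm diameter (cap too), 72 mm high, about 60 g; origin at the centre of its underside, z up. Stands on the bench's grey mat among the other stock, beyond the trays as the robot sees them. Not wanted: stays where it is.
- yellow_carton: upright white medicine carton with a yellow band over its front, top and back, 50 (its x) x 32 (its y) x 78 mm high, about 60 g; origin at the centre of its underside, z up. Stands on the bench's grey mat among the other stock, beyond the trays as the robot sees them. Not wanted: stays where it is.

How it is judged:
By the outcome, as a careful person would: the job done as asked, in the order asked, and still so for the second after the job is handed in, with the robot touching nothing.
It also fails if it takes over 117 s, if anything falls off the work surface, if the arm or the gripper's body presses on something with over 40 N, if the wrist force passes 120 N, or if a joint passes its speed limit or range.

## Working session

There is one attempt and no reset: what is moved stays moved. The work goes in short steps, Python scripts to look and compute and a tool call to move; the robot and the scene stay as the last step left them, time stands still between calls to the robot, and variables do not carry over. Pictures are saved under pics/ and viewed, at most 14 in all, crops included, and the job is handed in when it is done.

Besides the shell and the picture viewer there is one more tool, called after "Request:" as a command line: name --argument value ..., lists and objects as JSON in quotes. apply_moves: Moves the arm, as the interface text tells. Its arguments: {"type":"object","properties":{"commands":{"type":"array","items":{"type":"object","properties":{"dp":{"type":"array","items":{"type":"number"}},"twist":{"type":"array","items":{"type":"number"}},"gripper":{"type":"number"}}}}},"required":["commands"]}

```bash
ls; mkdir -p pics; python3 - <<'E'
from cell import bot
import cv2
o=bot.get_obs()
for k in o: print(k,o[k])
for n in("top","scene"):
    f=bot.grab_frame(n); cv2.imwrite(f"pics/{n}0.png",f["img"]); print(f["camera_matrix"],f["world_to_cam"], [k for k in f])
E
```

```text
pics
time_s 0.0
joints [ 1.50107660e+00  3.59360742e-01  1.10846804e-02 -3.66610406e-04
 -1.22410033e+00 -2.88107679e-01]
joint_velocities [ 0.00086811  0.00066391 -0.00202225 -0.00178588 -0.0013577   0.00020277]
effort [ 3.06609822e-03 -5.83321059e+01  2.93416983e+01  6.93668917e+00
 -5.92956480e-03 -1.75252001e-05]
position [0.23629127 0.63191005 0.30298877]
tcp_rot [ 3.08982783e+00 -5.58986762e-01 -2.67613602e-04]
ft_force [-0.79612761  0.26126482 -0.01093129]
torque [-0.01677327  0.03345093  0.00825447]
grip_force 0.0
grip_width 0.0850707635890565
[[434.25737202   0.         325.90143824]
 [  0.         434.25737202 240.05380006]
 [  0.           0.           1.        ]] [[-0.02765593 -0.99961656 -0.00137023  0.02503113]
 [ 0.99393007 -0.02764457  0.10648382 -0.56507094]
 [-0.10648087  0.00158299  0.99431349 -0.75393428]
 [ 0.          0.          0.          1.        ]] ['img', 'camera_matrix', 'world_to_cam']
[[516.85126291   0.         325.17703972]
 [  0.         516.85126291 240.45669105]
 [  0.           0.           1.        ]] [[ 0.70384661  0.71018087  0.01559106 -0.41772934]
 [-0.58240556  0.56436678  0.58505888  0.30989313]
 [ 0.40669855 -0.42087203  0.81084094 -1.1324539 ]
 [ 0.          0.          0.          1.        ]] ['img', 'camera_matrix', 'world_to_cam']
```

View pics/top0.png

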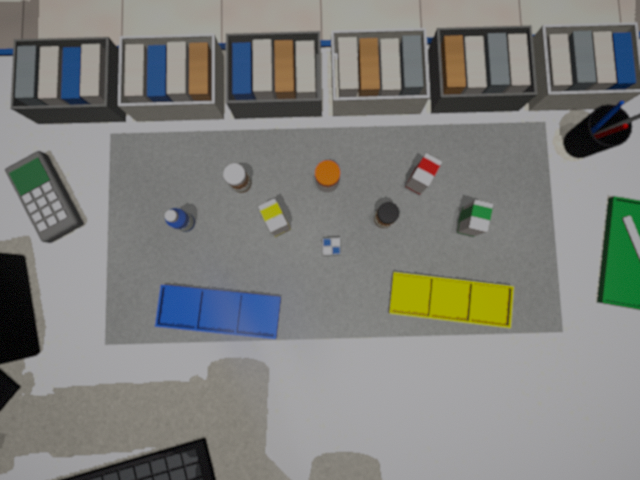

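View pics/scene0.png

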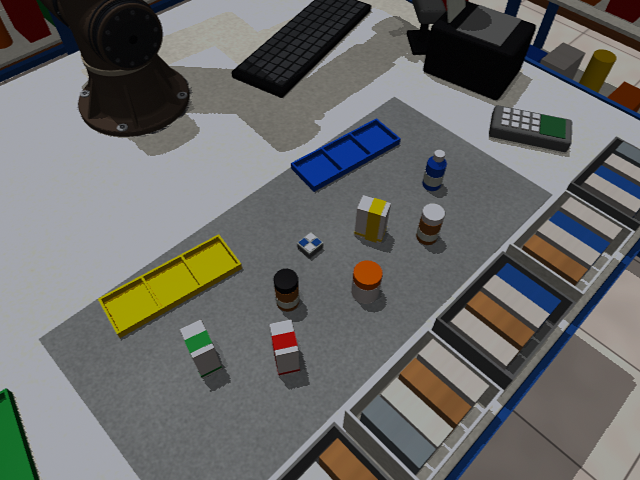

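```bash
cat > h.py <<'E'
import numpy as np, cv2
def ray(f,uv,z):
    "world xy of pixel at height z"
    K,T=f["camera_matrix"],f["world_to_cam"]; R,t=T[:3,:3],T[:3,3]
    p=np.linalg.inv(K)@np.r_[uv,1.]; d=R.T@np.array([p[0],-p[1],-p[2]]); c=-R.T@t
    return (c+d*(z-c[2])/d[2])[:2]
def proj(f,P):
    K,T=f["camera_matrix"],f["world_to_cam"]; q=T[:3,:3]@np.asarray(P,float)+T[:3,3]
    return (K@[q[0],-q[1],-q[2]])[:2]/-q[2]
E
python3 - <<'E'
from cell import bot
from h import *
f=bot.grab_frame("top");g=f["img"]
hsv=cv2.cvtColor(g,cv2.COLOR_BGR2HSV)
def seg(lo,hi,box):
    m=cv2.inRange(hsv,lo,hi);k=np.zeros_like(m);x0,y0,x1,y1=box;k[y0:y1,x0:x1]=m[y0:y1,x0:x1]
    c=max(cv2.findContours(k,0,2)[0],key=cv2.contourArea);return c
for n,lo,hi,b in [("blue",(105,120,60),(130,255,255),(140,270,300,345)),("yel",(22,120,60),(35,255,255),(380,260,530,335))]:
    q=cv2.boxPoints(cv2.minAreaRect(seg(lo,hi,b))); w=np.array([ray(f,p,.016) for p in q])
    print(n,w.round(4).tolist(),w.mean(0).round(4),[np.linalg.norm(w[i]-w[i-1]).round(4) for i in range(4)])
c=seg((5,150,80),(18,255,255),(305,150,350,200)); (u,r)=cv2.minEnclosingCircle(c); print("jar",u,r,cv2.boundingRect(c),ray(f,u,.062))
t=[]
for (u,v) in [(424,172),(476,217),(273,215),(236,178),(386,214),(178,218)]:
    t.append(cv2.resize(g[v-26:v+27,u-26:u+27],(265,265),interpolation=cv2.INTER_CUBIC))
cv2.imwrite("pics/m.png",np.vstack([np.hstack(t[:3]),np.hstack(t[3:])]))
E
```

```text
blue [[0.4202, 0.3217], [0.4957, 0.3147], [0.4668, 0.0959], [0.3918, 0.1051]] [0.4436 0.2094] [np.float64(0.2184), np.float64(0.0758), np.float64(0.2207), np.float64(0.0755)]
yel [[0.4317, -0.0988], [0.5069, -0.1112], [0.4742, -0.3318], [0.3996, -0.3172]] [ 0.4531 -0.2147] [np.float64(0.2208), np.float64(0.0762), np.float64(0.2231), np.float64(0.076)]
jar (327.4560546875, 172.9835205078125) 12.816191673278809 (315, 161, 25, 25) [0.68081305 0.0033811 ]
```

View pics/m.png

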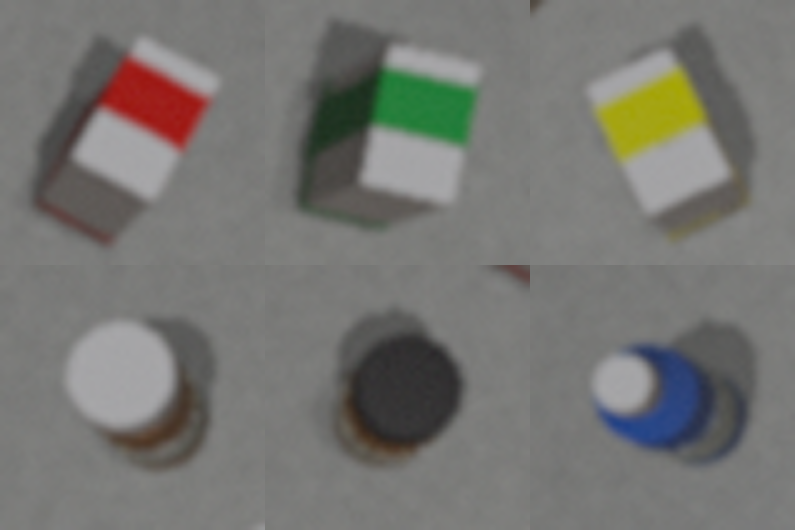

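```bash
python3 - <<'E'
from cell import bot
from h import *
f=bot.grab_frame("top")
px=lambda p,c,o:np.array([(p[0]-o[0])/5-.4+c[0]-26,(p[1]-o[1])/5-.4+c[1]-26])
g=bot.grab_frame("scene")["img"]; s=bot.grab_frame("scene")
for n,c,o,P in [("red",(424,172),(0,0),[(138,37),(220,80),(153,200),(72,155)]),("green",(476,217),(265,0),[(390,43),(482,65),(450,205),(361,182)]),("yellow",(273,215),(530,0),[(588,92),(668,48),(733,178),(653,213)])]:
    w=np.array([ray(f,px(p,c,o),.078) for p in P]); m=w.mean(0)
    l=(w[1]+w[0])/2-(w[2]+w[3])/2
    print(n,m.round(4),"yaw long",np.arctan2(l[1],l[0]).round(3),[np.linalg.norm(w[i]-w[i-1]).round(4) for i in range(4)],"r",np.linalg.norm(m).round(3)); cv2.circle(g,tuple(int(round(v)) for v in proj(s,[*m,.078])),2,(255,0,255),-1)
for n,c,o,p,z in [("amber",(236,178),(0,265),(121,375),.072),("black",(386,214),(265,265),(408,389),.072),("bottle",(178,218),(530,265),(626,384),.084),("jar",(0,0),0,0,.062)]:
    m=ray(f,px(p,c,o),z) if n!="jar" else ray(f,(327.4,173),z); print(n,m.round(4),np.linalg.norm(m).round(3));cv2.circle(g,tuple(int(round(v)) for v in proj(s,[*m,z])),2,(255,0,255),-1)
print("cube",ray(f,(332,246),.0),ray(f,(332,246),.03))
cv2.imwrite("pics/s.png",cv2.resize(g[100:400,140:540],(800,600)))
E
```

```text
red [ 0.6785 -0.1678] yaw long -0.546 [np.float64(0.048), np.float64(0.0319), np.float64(0.0487), np.float64(0.0317)] r 0.699
green [ 0.5955 -0.2556] yaw long -0.276 [np.float64(0.0494), np.float64(0.0321), np.float64(0.0499), np.float64(0.0309)] r 0.648
yellow [0.6057 0.099 ] yaw long 0.456 [np.float64(0.0475), np.float64(0.0312), np.float64(0.0504), np.float64(0.0296)] r 0.614
amber [0.6816 0.1662] 0.702
black [ 0.6059 -0.099 ] 0.614
bottle [0.609  0.2706] 0.666
jar [0.6808 0.0035] 0.681
cube [ 0.55726766 -0.00180268] [ 0.55448145 -0.00134347]
```

View pics/s.png

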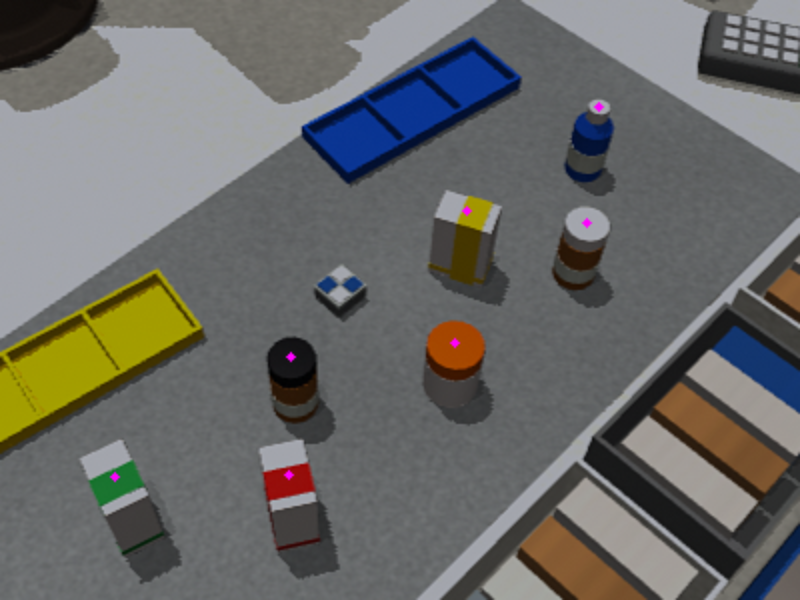

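```bash
cat >> h.py <<'E'
from scipy.spatial.transform import Rotation as Ro
def plan(x,y,z,psi,n,state=None):
    "rows (dp mm in tool axes, twist z) for a straight move in n rows, tool kept pointing down"
    from cell import bot
    o=bot.get_obs() if state is None else state
    p=np.array(o["position"]); R=Ro.from_rotvec(o["tcp_rot"]).as_matrix()
    a=np.arctan2(R[1,0],R[0,0]); print("t",round(o.get("time_s",0),2),"psi",a.round(3),"tilt",R[:2,2].round(4),"width",round(o.get("grip_width",0),4))
    d=(np.array([x,y,z])-p)*1000/n; w=-(psi-a)/n
    for i in range(n):
        q=a-w*i; c,s=np.cos(q),np.sin(q)
        print([round(float(v),1) for v in (d[0]*c+d[1]*s, d[0]*s-d[1]*c, -d[2])],round(float(w),3))
E
python3 -c "
from h import *
plan(.6816,.1662,.2,-.13,14)"
```

```text
t 0.3 psi -0.358 tilt [-0.0002 -0.0005] width 0.0855
[41.4, 20.0, 7.4] -0.016
[41.1, 20.7, 7.4] -0.016
[40.8, 21.4, 7.4] -0.016
[40.4, 22.0, 7.4] -0.016
[40.1, 22.7, 7.4] -0.016
[39.7, 23.3, 7.4] -0.016
[39.3, 24.0, 7.4] -0.016
[38.9, 24.6, 7.4] -0.016
[38.5, 25.2, 7.4] -0.016
[38.1, 25.9, 7.4] -0.016
[37.7, 26.5, 7.4] -0.016
[37.2, 27.1, 7.4] -0.016
[36.8, 27.7, 7.4] -0.016
[36.3, 28.3, 7.4] -0.016
```

Request:
apply_moves --commands '[{"dp": [41,20,7],"twist": [0,0,-0.016],"gripper": 1},{"dp": [41,21,7],"twist": [0,0,-0.016],"gripper": 1},{"dp": [41,21,7],"twist": [0,0,-0.016],"gripper": 1},{"dp": [40,22,7],"twist": [0,0,-0.016],"gripper": 1},{"dp": [40,23,7],"twist": [0,0,-0.016],"gripper": 1}]'

```text
time_s: 0.92
position: [0.3954, 0.4647, 0.2688]
tcp_rot: [-3.111, 0.434, -0.0]
ft_force: [0.5, 0.5, 0.1]
grip_width: 0.0852
grip_force: 0.0
```

Request:
apply_moves --commands '[{"dp": [40,23,7],"twist": [0,0,-0.016],"gripper": 1},{"dp": [39,24,7],"twist": [0,0,-0.016],"gripper": 1},{"dp": [39,25,8],"twist": [0,0,-0.016],"gripper": 1},{"dp": [38,25,8],"twist": [0,0,-0.016],"gripper": 1},{"dp": [38,26,8],"twist": [0,0,-0.016],"gripper": 1}]'

```text
time_s: 1.55
position: [0.5537, 0.2982, 0.2308]
tcp_rot: [-3.126, 0.309, -0.0]
ft_force: [1.3, 1.1, -0.2]
grip_width: 0.0853
grip_force: 0.0
```

Request:
apply_moves --commands '[{"dp": [38,26,8],"twist": [0,0,-0.016],"gripper": 1},{"dp": [37,27,8],"twist": [0,0,-0.016],"gripper": 1},{"dp": [37,28,8],"twist": [0,0,-0.016],"gripper": 1},{"dp": [36,28,8],"twist": [0,0,-0.016],"gripper": 1},{"dp": [0,0,0],"twist": [0,0,0],"gripper": 1}]'

```text
time_s: 2.17
position: [0.681, 0.1634, 0.1973]
tcp_rot: [3.133, -0.215, -0.003]
ft_force: [-0.7, 0.9, 0.2]
grip_width: 0.085
grip_force: 0.0
```

```bash
python3 -c "
from h import *
plan(.6816,.1662,.096,-.13,5)"
```

```text
t 2.17 psi -0.137 tilt [-0.0017 -0.0011] width 0.085
[0.0, -0.6, 20.3] -0.001
[0.0, -0.6, 20.3] -0.001
[0.0, -0.6, 20.3] -0.001
[0.0, -0.6, 20.3] -0.001
[0.0, -0.6, 20.3] -0.001
```

Request:
apply_moves --commands '[{"dp": [0,-1,25],"gripper": 1},{"dp": [0,-1,25],"gripper": 1},{"dp": [0,-1,25],"gripper": 1},{"dp": [0,0,20],"gripper": 1},{"dp": [0,0,6],"gripper": 1}]'

```text
$.commands[0]: bad value
```

Request:
apply_moves --commands '[{"dp": [0,0,0],"gripper": 0.6},{"dp": [0,0,0],"gripper": 0.5},{"dp": [0,0,0],"gripper": 0},{"dp": [0,0,0],"gripper": 0},{"dp": [0,0,0],"gripper": 0}]'

```text
$.commands[0]: bad value
```

```bash
python3 - <<'E'
from h import *
from cell import bot
o=bot.get_obs();print(o["position"],o["grip_width"],o["grip_force"],o["ft_force"])
f=bot.grab_frame("scene");cv2.imwrite("pics/g1.png",f["img"][60:300,300:560])
E
```

```text
[0.68103286 0.16340362 0.19726544] 0.08498068273154806 0.0 [-0.67596102  0.94442082  0.16268264]
```

View pics/g1.png

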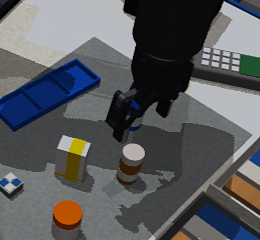

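The moves were refused because `twist` was missing. The crop shows the gripper still hovering over the vial, which stands at (132,160) in the crop. I'll resend with `twist`.

Request:
apply_moves --commands '[{"dp": [0,-1,25],"twist": [0,0,0],"gripper": 1},{"dp": [0,-1,25],"twist": [0,0,0],"gripper": 1},{"dp": [0,-1,25],"twist": [0,0,0],"gripper": 1},{"dp": [0,0,20],"twist": [0,0,0],"gripper": 1},{"dp": [0,0,6],"twist": [0,0,0],"gripper": 1}]'

```text
time_s: 2.85
position: [0.6794, 0.1696, 0.0966]
tcp_rot: [3.134, -0.209, -0.003]
ft_force: [-0.1, -0.5, -0.1]
grip_width: 0.0855
grip_force: 0.0
```

Request:
apply_moves --commands '[{"dp": [0,0,0],"twist": [0,0,0],"gripper": 0.6},{"dp": [0,0,0],"twist": [0,0,0],"gripper": 0.5},{"dp": [0,0,0],"twist": [0,0,0],"gripper": 0},{"dp": [0,0,0],"twist": [0,0,0],"gripper": 0},{"dp": [0,0,0],"twist": [0,0,0],"gripper": 0}]'

```text
time_s: 3.48
position: [0.6808, 0.1695, 0.0992]
tcp_rot: [-3.134, 0.21, -0.003]
ft_force: [-0.3, -0.2, 6.6]
grip_width: 0.0367
grip_force: 60.0
```

```bash
python3 - <<'E'
from h import *
from cell import bot
o=bot.get_obs();print(o["position"],o["grip_width"],o["grip_force"],o["ft_force"])
f=bot.grab_frame("scene");cv2.imwrite("pics/g2.png",cv2.resize(f["img"][60:300,300:560],None,fx=2,fy=2))
E
```

```text
[0.68083824 0.16945469 0.09921194] 0.03672579603980628 59.956019818782806 [-0.29764939 -0.16219271  6.57261841]
```

View pics/g2.png

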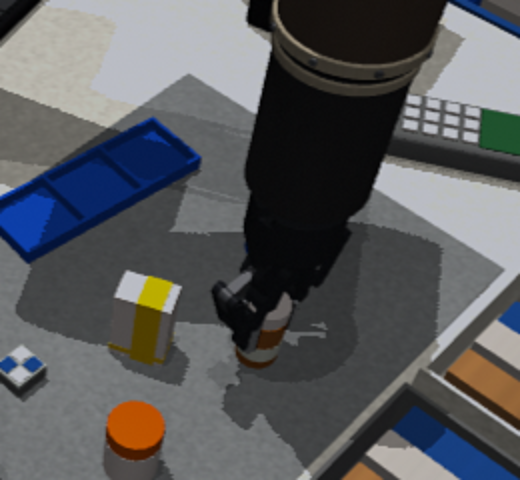

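Request:
apply_moves --commands '[{"dp": [0,0,-10],"twist": [0,0,0],"gripper": 0},{"dp": [0,0,-30],"twist": [0,0,0],"gripper": 0},{"dp": [0,0,-40],"twist": [0,0,0],"gripper": 0},{"dp": [0,0,-20],"twist": [0,0,0],"gripper": 0},{"dp": [0,0,0],"twist": [0,0,0],"gripper": 0}]'

```text
time_s: 4.15
position: [0.6808, 0.1696, 0.2003]
tcp_rot: [-3.133, 0.21, -0.005]
ft_force: [-0.1, 1.0, -1.0]
grip_width: 0.0369
grip_force: 60.0
```

```bash
python3 - <<'E'
from h import *
from cell import bot
o=bot.get_obs();print(o["position"],o["grip_width"],o["grip_force"],o["ft_force"])
plan(.453,.281,.2,-.128,9)
E
```

```text
[0.6808111  0.16957355 0.20029524] 0.03687451297416195 60.04227876663208 [-0.07355827  0.98219157 -1.01654281]
t 4.15 psi -0.134 tilt [0.0032 0.0017] width 0.0369
[-26.7, -8.9, 0.0] -0.001
[-26.7, -8.9, 0.0] -0.001
[-26.7, -8.9, 0.0] -0.001
[-26.7, -8.9, 0.0] -0.001
[-26.7, -9.0, 0.0] -0.001
[-26.7, -9.0, 0.0] -0.001
[-26.7, -9.0, 0.0] -0.001
[-26.7, -9.0, 0.0] -0.001
[-26.7, -9.0, 0.0] -0.001
```

Request:
apply_moves --commands '[{"dp": [-20,-6,0],"twist": [0,0,0],"gripper": 0},{"dp": [-30,-10,0],"twist": [0,0,0],"gripper": 0},{"dp": [-35,-12,0],"twist": [0,0,0],"gripper": 0},{"dp": [-35,-12,0],"twist": [0,0,0],"gripper": 0},{"dp": [-35,-12,0],"twist": [0,0,0],"gripper": 0}]'

```text
time_s: 4.78
position: [0.5318, 0.2414, 0.1967]
tcp_rot: [3.133, -0.211, -0.003]
ft_force: [0.4, 0.7, -0.4]
grip_width: 0.0368
grip_force: 60.0
```

Request:
apply_moves --commands '[{"dp": [-35,-12,0],"twist": [0,0,0],"gripper": 0},{"dp": [-30,-10,0],"twist": [0,0,0],"gripper": 0},{"dp": [-20,-6,0],"twist": [0,0,0],"gripper": 0},{"dp": [0,0,20],"twist": [0,0,0],"gripper": 0},{"dp": [0,0,20],"twist": [0,0,0],"gripper": 0}]'

```text
time_s: 5.4
position: [0.4522, 0.2804, 0.1569]
tcp_rot: [3.134, -0.209, -0.001]
ft_force: [-0.6, -0.9, -1.3]
grip_width: 0.0372
grip_force: 60.0
```

Request:
apply_moves --commands '[{"dp": [0,0,20],"twist": [0,0,0],"gripper": 0},{"dp": [0,0,12],"twist": [0,0,0],"gripper": 0},{"dp": [0,0,0],"twist": [0,0,0],"gripper": 0},{"dp": [0,0,0],"twist": [0,0,0],"gripper": 0}]'

```text
time_s: 5.9
position: [0.4532, 0.2807, 0.1263]
tcp_rot: [-3.134, 0.21, -0.001]
ft_force: [0.3, -0.4, -0.8]
grip_width: 0.037
grip_force: 60.1
```

```bash
python3 - <<'E'
from h import *
from cell import bot
o=bot.get_obs();print(o["position"],o["grip_width"],o["grip_force"],o["ft_force"])
plan(.453,.281,.105,-.128,1)
f=bot.grab_frame("scene");cv2.imwrite("pics/g3.png",cv2.resize(f["img"][60:260,260:460],None,fx=2.5,fy=2.5))
E
```

```text
[0.45320245 0.28073456 0.12629794] 0.036987443248950515 60.05074739456177 [ 0.31213195 -0.41215981 -0.80285337]
t 5.9 psi -0.134 tilt [0.0004 0.0003] width 0.037
[-0.2, -0.2, 21.3] -0.006
```

View pics/g3.png

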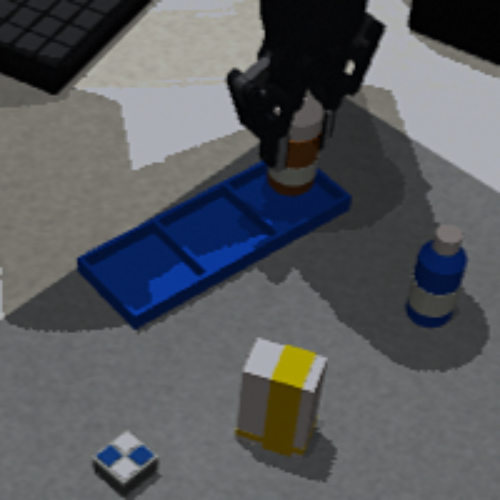

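The vial is upright and sits over the far compartment, around (293,185) in the crop. Next I lower it slowly.

Request:
apply_moves --commands '[{"dp": [0,0,8],"twist": [0,0,0],"gripper": 0},{"dp": [0,0,6],"twist": [0,0,0],"gripper": 0},{"dp": [0,0,4],"twist": [0,0,0],"gripper": 0},{"dp": [0,0,2],"twist": [0,0,0],"gripper": 0},{"dp": [0,0,0],"twist": [0,0,0],"gripper": 0}]'

```text
time_s: 6.58
position: [0.453, 0.2805, 0.1057]
tcp_rot: [3.134, -0.21, -0.0]
ft_force: [-0.7, 0.3, -0.1]
grip_width: 0.0368
grip_force: 60.1
```

Request:
apply_moves --commands '[{"dp": [0,0,1],"twist": [0,0,0],"gripper": 0},{"dp": [0,0,1],"twist": [0,0,0],"gripper": 0}]'

```text
time_s: 6.82
position: [0.453, 0.2806, 0.104]
tcp_rot: [-3.134, 0.21, -0.0]
ft_force: [1.2, 1.2, -0.5]
grip_width: 0.0366
grip_force: 60.1
```

Request:
apply_moves --commands '[{"dp": [0,0,1],"twist": [0,0,0],"gripper": 0},{"dp": [0,0,0],"twist": [0,0,0],"gripper": 0}]'

```text
time_s: 7.08
position: [0.453, 0.2806, 0.1032]
tcp_rot: [-3.134, 0.21, -0.0]
ft_force: [0.3, -0.8, 3.5]
grip_width: 0.0369
grip_force: 60.3
```

Contact came at 3.5 N, at the predicted height. I'll open partly and rise, then move on to the jar.

Request:
apply_moves --commands '[{"dp": [0,0,0],"twist": [0,0,0],"gripper": 0.48},{"dp": [0,0,0],"twist": [0,0,0],"gripper": 0.6},{"dp": [0,0,0],"twist": [0,0,0],"gripper": 0.65},{"dp": [0,0,-5],"twist": [0,0,0],"gripper": 0.65},{"dp": [0,0,-15],"twist": [0,0,0],"gripper": 0.65}]'

```text
time_s: 7.7
position: [0.4527, 0.2802, 0.123]
tcp_rot: [3.133, -0.21, -0.001]
ft_force: [-0.7, -0.5, 0.3]
grip_width: 0.0554
grip_force: 0.0
```

Request:
apply_moves --commands '[{"dp": [0,0,-40],"twist": [0,0,0],"gripper": 0.65},{"dp": [0,0,-40],"twist": [0,0,0],"gripper": 1},{"dp": [0,0,0],"twist": [0,0,0],"gripper": 1}]'

```text
time_s: 8.07
position: [0.4543, 0.2819, 0.2074]
tcp_rot: [-3.129, 0.209, -0.008]
ft_force: [0.3, 0.4, -0.5]
grip_width: 0.0849
grip_force: 0.0
```

```bash
python3 - <<'E'
from h import *
plan(.6808,.0035,.2,-.128,9)
E
```

```text
t 8.07 psi -0.133 tilt [0.0052 0.0055] width 0.0849
[29.1, 27.3, 0.8] -0.001
[29.0, 27.3, 0.8] -0.001
[29.0, 27.4, 0.8] -0.001
[29.0, 27.4, 0.8] -0.001
[29.0, 27.4, 0.8] -0.001
[29.0, 27.4, 0.8] -0.001
[29.0, 27.4, 0.8] -0.001
[28.9, 27.4, 0.8] -0.001
[28.9, 27.5, 0.8] -0.001
```

Request:
apply_moves --commands '[{"dp": [25,24,0],"twist": [0,0,0],"gripper": 1},{"dp": [37,35,0],"twist": [0,0,0],"gripper": 1},{"dp": [37,35,0],"twist": [0,0,0],"gripper": 1},{"dp": [37,35,0],"twist": [0,0,0],"gripper": 1},{"dp": [37,35,0],"twist": [0,0,0],"gripper": 1}]'

```text
time_s: 8.7
position: [0.6033, 0.0935, 0.2031]
tcp_rot: [-3.135, 0.21, 0.0]
ft_force: [0.9, 1.3, -0.6]
grip_width: 0.0853
grip_force: 0.0
```

Request:
apply_moves --commands '[{"dp": [37,35,0],"twist": [0,0,0],"gripper": 1},{"dp": [31,28,0],"twist": [0,0,0],"gripper": 1},{"dp": [20,19,0],"twist": [0,0,0],"gripper": 1},{"dp": [0,0,0],"twist": [0,0,0],"gripper": 1},{"dp": [0,0,0],"twist": [0,0,0],"gripper": 1}]'

```text
time_s: 9.32
position: [0.6783, 0.002, 0.2027]
tcp_rot: [-3.135, 0.211, 0.001]
ft_force: [0.1, 0.3, 1.4]
grip_width: 0.0856
grip_force: 0.0
```

```bash
python3 - <<'E'
from h import *
plan(.6808,.0035,.092,-.128,1)
E
```

```text
t 9.32 psi -0.134 tilt [-0.0007  0.0001] width 0.0856
[2.3, -1.8, 110.7] -0.006
```

Request:
apply_moves --commands '[{"dp": [2,-2,30],"twist": [0,0,0],"gripper": 1},{"dp": [0,0,35],"twist": [0,0,0],"gripper": 1},{"dp": [0,0,25],"twist": [0,0,0],"gripper": 1},{"dp": [0,0,15],"twist": [0,0,0],"gripper": 1},{"dp": [0,0,5],"twist": [0,0,0],"gripper": 1}]'

```text
time_s: 9.95
position: [0.6807, 0.0043, 0.0925]
tcp_rot: [3.134, -0.209, -0.001]
ft_force: [-0.2, 0.8, 0.5]
grip_width: 0.0854
grip_force: 0.0
```

Request:
apply_moves --commands '[{"dp": [0,0,0],"twist": [0,0,0],"gripper": 0.7},{"dp": [0,0,0],"twist": [0,0,0],"gripper": 0.6},{"dp": [0,0,0],"twist": [0,0,0],"gripper": 0},{"dp": [0,0,0],"twist": [0,0,0],"gripper": 0},{"dp": [0,0,0],"twist": [0,0,0],"gripper": 0}]'

```text
time_s: 10.58
position: [0.6818, 0.0038, 0.0943]
tcp_rot: [-3.134, 0.21, -0.003]
ft_force: [0.1, -0.0, 6.4]
grip_width: 0.045
grip_force: 61.3
```

Request:
apply_moves --commands '[{"dp": [0,0,-10],"twist": [0,0,0],"gripper": 0},{"dp": [0,0,-30],"twist": [0,0,0],"gripper": 0},{"dp": [0,0,-40],"twist": [0,0,0],"gripper": 0},{"dp": [0,0,-25],"twist": [0,0,0],"gripper": 0},{"dp": [0,0,0],"twist": [0,0,0],"gripper": 0}]'

```text
time_s: 11.2
position: [0.682, 0.0038, 0.201]
tcp_rot: [-3.133, 0.21, -0.007]
ft_force: [-0.8, -0.3, -2.0]
grip_width: 0.0449
grip_force: 61.3
```

```bash
python3 - <<'E'
from h import *
plan(.4436,.2094,.2,-.128,1)
E
```

```text
t 11.2 psi -0.134 tilt [0.0045 0.001 ] width 0.0449
[-263.7, -172.0, 1.0] -0.006
```

Request:
apply_moves --commands '[{"dp": [-20,-13,0],"twist": [0,0,0],"gripper": 0},{"dp": [-37,-24,0],"twist": [0,0,0],"gripper": 0},{"dp": [-40,-26,0],"twist": [0,0,0],"gripper": 0},{"dp": [-40,-26,0],"twist": [0,0,0],"gripper": 0},{"dp": [-40,-26,0],"twist": [0,0,0],"gripper": 0}]'

```text
time_s: 11.82
position: [0.5193, 0.1417, 0.1971]
tcp_rot: [3.134, -0.211, -0.002]
ft_force: [0.3, 1.4, -0.4]
grip_width: 0.0447
grip_force: 61.3
```

Request:
apply_moves --commands '[{"dp": [-40,-26,0],"twist": [0,0,0],"gripper": 0},{"dp": [-30,-20,0],"twist": [0,0,0],"gripper": 0},{"dp": [-17,-11,0],"twist": [0,0,0],"gripper": 0},{"dp": [0,0,20],"twist": [0,0,0],"gripper": 0},{"dp": [0,0,25],"twist": [0,0,0],"gripper": 0}]'

```text
time_s: 12.45
position: [0.4419, 0.2095, 0.1524]
tcp_rot: [-3.134, 0.209, -0.0]
ft_force: [0.3, 0.1, -1.1]
grip_width: 0.045
grip_force: 61.3
```

Request:
apply_moves --commands '[{"dp": [0,0,20],"twist": [0,0,0],"gripper": 0},{"dp": [0,0,10],"twist": [0,0,0],"gripper": 0},{"dp": [0,0,0],"twist": [0,0,0],"gripper": 0},{"dp": [0,0,0],"twist": [0,0,0],"gripper": 0}]'

```text
time_s: 12.95
position: [0.4427, 0.2096, 0.1234]
tcp_rot: [-3.134, 0.21, -0.001]
ft_force: [-0.2, 0.0, 0.0]
grip_width: 0.0447
grip_force: 61.3
```

```bash
python3 - <<'E'
from h import *
from cell import bot
plan(.4436,.2094,.0983,-.128,1)
f=bot.grab_frame("scene");cv2.imwrite("pics/g4.png",cv2.resize(f["img"][60:260,240:440],None,fx=2.5,fy=2.5))
E
```

```text
t 12.95 psi -0.134 tilt [0.0006 0.0005] width 0.0447
[0.9, 0.0, 25.1] -0.006
```

View pics/g4.png

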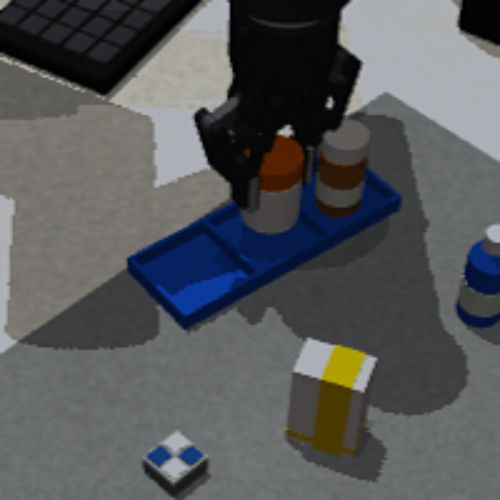

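The amber vial stands upright in the far compartment, around (340,195). The jar hangs over the middle one, around (272,215), with finger clearance to the vial. Lowering 25 mm, the last part slowly.

Request:
apply_moves --commands '[{"dp": [1,0,8],"twist": [0,0,0],"gripper": 0},{"dp": [0,0,8],"twist": [0,0,0],"gripper": 0},{"dp": [0,0,5],"twist": [0,0,0],"gripper": 0},{"dp": [0,0,2],"twist": [0,0,0],"gripper": 0},{"dp": [0,0,0],"twist": [0,0,0],"gripper": 0}]'

```text
time_s: 13.62
position: [0.4434, 0.2092, 0.0997]
tcp_rot: [3.134, -0.21, -0.0]
ft_force: [-0.2, -0.3, -0.6]
grip_width: 0.045
grip_force: 61.3
```

Request:
apply_moves --commands '[{"dp": [0,0,1],"twist": [0,0,0],"gripper": 0},{"dp": [0,0,1],"twist": [0,0,0],"gripper": 0},{"dp": [0,0,0],"twist": [0,0,0],"gripper": 0}]'

```text
time_s: 14.0
position: [0.4435, 0.2093, 0.0983]
tcp_rot: [-3.134, 0.21, -0.001]
ft_force: [-1.4, -1.5, 3.1]
grip_width: 0.0447
grip_force: 61.9
```

Request:
apply_moves --commands '[{"dp": [0,0,0],"twist": [0,0,0],"gripper": 0.57},{"dp": [0,0,0],"twist": [0,0,0],"gripper": 0.66},{"dp": [0,0,0],"twist": [0,0,0],"gripper": 0.66},{"dp": [0,0,-5],"twist": [0,0,0],"gripper": 0.66},{"dp": [0,0,-15],"twist": [0,0,0],"gripper": 0.66}]'

```text
time_s: 14.62
position: [0.443, 0.2089, 0.1176]
tcp_rot: [3.133, -0.21, -0.002]
ft_force: [0.4, -0.1, -0.1]
grip_width: 0.0562
grip_force: 0.0
```

Request:
apply_moves --commands '[{"dp": [0,0,-40],"twist": [0,0,0],"gripper": 0.66},{"dp": [0,0,-40],"twist": [0,0,0],"gripper": 1},{"dp": [0,0,0],"twist": [0,0,0],"gripper": 1},{"dp": [0,0,0],"twist": [0,0,0],"gripper": 1}]'

```text
time_s: 15.12
position: [0.4431, 0.2091, 0.1977]
tcp_rot: [-3.134, 0.21, 0.0]
ft_force: [0.4, -0.1, -0.6]
grip_width: 0.0857
grip_force: 0.0
```

```bash
python3 - <<'E'
from h import *
plan(.6785,-.1678,.2,-.546,12)
E
```

```text
t 15.12 psi -0.134 tilt [-0.0001  0.0004] width 0.0857
[23.6, 28.5, -0.2] 0.034
[24.6, 27.7, -0.2] 0.034
[25.5, 26.8, -0.2] 0.034
[26.4, 25.9, -0.2] 0.034
[27.3, 25.0, -0.2] 0.034
[28.2, 24.0, -0.2] 0.034
[29.0, 23.1, -0.2] 0.034
[29.7, 22.1, -0.2] 0.034
[30.5, 21.0, -0.2] 0.034
[31.2, 20.0, -0.2] 0.034
[31.9, 18.9, -0.2] 0.034
[32.5, 17.8, -0.2] 0.034
```

Request:
apply_moves --commands '[{"dp": [24,28,0],"twist": [0,0,0.034],"gripper": 1},{"dp": [25,28,0],"twist": [0,0,0.034],"gripper": 1},{"dp": [25,27,0],"twist": [0,0,0.034],"gripper": 1},{"dp": [26,26,0],"twist": [0,0,0.034],"gripper": 1},{"dp": [27,25,0],"twist": [0,0,0.034],"gripper": 1}]'

```text
time_s: 15.75
position: [0.541, 0.0511, 0.1964]
tcp_rot: [3.104, -0.477, -0.004]
ft_force: [-0.0, 1.1, -0.2]
grip_width: 0.0854
grip_force: 0.0
```

Request:
apply_moves --commands '[{"dp": [28,24,0],"twist": [0,0,0.034],"gripper": 1},{"dp": [29,23,0],"twist": [0,0,0.034],"gripper": 1},{"dp": [30,22,0],"twist": [0,0,0.034],"gripper": 1},{"dp": [31,21,0],"twist": [0,0,0.034],"gripper": 1},{"dp": [31,20,0],"twist": [0,0,0.034],"gripper": 1}]'

```text
time_s: 16.38
position: [0.64, -0.1056, 0.1959]
tcp_rot: [3.053, -0.739, -0.005]
ft_force: [0.8, 1.2, -0.4]
grip_width: 0.0852
grip_force: 0.0
```

Request:
apply_moves --commands '[{"dp": [32,19,0],"twist": [0,0,0.034],"gripper": 1},{"dp": [32,18,0],"twist": [0,0,0.034],"gripper": 1},{"dp": [0,0,0],"twist": [0,0,0],"gripper": 1},{"dp": [0,0,0],"twist": [0,0,0],"gripper": 1}]'

```text
time_s: 16.88
position: [0.6783, -0.1672, 0.1961]
tcp_rot: [3.026, -0.841, -0.004]
ft_force: [0.0, 0.7, -0.1]
grip_width: 0.0851
grip_force: 0.0
```

```bash
python3 - <<'E'
from h import *
plan(.6785,-.1678,.096,-.546,1)
E
```

```text
t 16.88 psi -0.542 tilt [-0.0028  0.0003] width 0.0851
[0.5, 0.4, 100.1] 0.004
```

Request:
apply_moves --commands '[{"dp": [0,0,30],"twist": [0,0,0],"gripper": 1},{"dp": [0,0,30],"twist": [0,0,0],"gripper": 1},{"dp": [0,0,20],"twist": [0,0,0],"gripper": 1},{"dp": [0,0,15],"twist": [0,0,0],"gripper": 1},{"dp": [0,0,5],"twist": [0,0,0],"gripper": 1}]'

```text
time_s: 17.5
position: [0.6788, -0.1669, 0.0971]
tcp_rot: [3.027, -0.84, -0.001]
ft_force: [-0.3, 0.4, 0.6]
grip_width: 0.0856
grip_force: 0.0
```

Request:
apply_moves --commands '[{"dp": [0,0,0],"twist": [0,0,0],"gripper": 0.55},{"dp": [0,0,0],"twist": [0,0,0],"gripper": 0.43},{"dp": [0,0,0],"twist": [0,0,0],"gripper": 0},{"dp": [0,0,0],"twist": [0,0,0],"gripper": 0},{"dp": [0,0,0],"twist": [0,0,0],"gripper": 0}]'

```text
time_s: 18.12
position: [0.6796, -0.1673, 0.0989]
tcp_rot: [-3.027, 0.84, -0.003]
ft_force: [-1.0, 0.8, 6.2]
grip_width: 0.0315
grip_force: 59.8
```

Request:
apply_moves --commands '[{"dp": [0,0,-10],"twist": [0,0,0],"gripper": 0},{"dp": [0,0,-30],"twist": [0,0,0],"gripper": 0},{"dp": [0,0,-40],"twist": [0,0,0],"gripper": 0},{"dp": [0,0,-25],"twist": [0,0,0],"gripper": 0},{"dp": [0,0,0],"twist": [0,0,0],"gripper": 0}]'

```text
time_s: 18.75
position: [0.68, -0.1673, 0.206]
tcp_rot: [-3.026, 0.84, -0.007]
ft_force: [0.1, -0.1, -0.4]
grip_width: 0.0314
grip_force: 59.4
```

```bash
python3 - <<'E'
from h import *
plan(.434,.138,.205,-.128,12)
E
```

```text
t 18.75 psi -0.542 tilt [ 0.0044 -0.0002] width 0.0314
[-30.7, -11.2, 0.1] -0.034
[-30.3, -12.3, 0.1] -0.034
[-29.8, -13.3, 0.1] -0.034
[-29.4, -14.3, 0.1] -0.034
[-28.8, -15.3, 0.1] -0.034
[-28.3, -16.3, 0.1] -0.034
[-27.7, -17.3, 0.1] -0.034
[-27.1, -18.2, 0.1] -0.034
[-26.5, -19.2, 0.1] -0.034
[-25.8, -20.1, 0.1] -0.034
[-25.1, -20.9, 0.1] -0.034
[-24.3, -21.8, 0.1] -0.034
```

Request:
apply_moves --commands '[{"dp": [-31,-11,0],"twist": [0,0,-0.034],"gripper": 0},{"dp": [-30,-12,0],"twist": [0,0,-0.034],"gripper": 0},{"dp": [-30,-13,0],"twist": [0,0,-0.034],"gripper": 0},{"dp": [-29,-14,0],"twist": [0,0,-0.034],"gripper": 0},{"dp": [-29,-15,0],"twist": [0,0,-0.034],"gripper": 0}]'

```text
time_s: 19.38
position: [0.5747, -0.0406, 0.2021]
tcp_rot: [3.087, -0.579, -0.002]
ft_force: [-0.1, 0.5, -1.0]
grip_width: 0.0317
grip_force: 59.3
```

Request:
apply_moves --commands '[{"dp": [-28,-16,0],"twist": [0,0,-0.034],"gripper": 0},{"dp": [-28,-17,0],"twist": [0,0,-0.034],"gripper": 0},{"dp": [-27,-18,0],"twist": [0,0,-0.034],"gripper": 0},{"dp": [-27,-19,0],"twist": [0,0,-0.034],"gripper": 0},{"dp": [-26,-20,0],"twist": [0,0,-0.034],"gripper": 0}]'

```text
time_s: 20.0
position: [0.4717, 0.0859, 0.2023]
tcp_rot: [3.125, -0.315, -0.002]
ft_force: [0.3, 0.2, -1.0]
grip_width: 0.0309
grip_force: 59.3
```

Request:
apply_moves --commands '[{"dp": [-25,-21,0],"twist": [0,0,-0.034],"gripper": 0},{"dp": [-24,-22,0],"twist": [0,0,-0.034],"gripper": 0},{"dp": [0,0,20],"twist": [0,0,0],"gripper": 0},{"dp": [0,0,25],"twist": [0,0,0],"gripper": 0},{"dp": [0,0,20],"twist": [0,0,0],"gripper": 0}]'

```text
time_s: 20.62
position: [0.432, 0.1364, 0.1367]
tcp_rot: [3.134, -0.21, -0.002]
ft_force: [0.6, -0.8, -0.1]
grip_width: 0.0312
grip_force: 59.5
```

Request:
apply_moves --commands '[{"dp": [0,0,10],"twist": [0,0,0],"gripper": 0},{"dp": [0,0,0],"twist": [0,0,0],"gripper": 0},{"dp": [0,0,0],"twist": [0,0,0],"gripper": 0}]'

```text
time_s: 21.0
position: [0.433, 0.1369, 0.1284]
tcp_rot: [-3.134, 0.21, -0.001]
ft_force: [0.0, -0.7, -1.2]
grip_width: 0.0314
grip_force: 59.5
```

```bash
python3 - <<'E'
from h import *
from cell import bot
plan(.434,.138,.1029,-.128,1)
f=bot.grab_frame("scene");cv2.imwrite("pics/g5.png",cv2.resize(f["img"][60:260,240:440],None,fx=2.5,fy=2.5))
E
```

```text
t 21.0 psi -0.134 tilt [0.0006 0.0004] width 0.0314
[0.8, -1.3, 25.5] -0.006
```

View pics/g5.png

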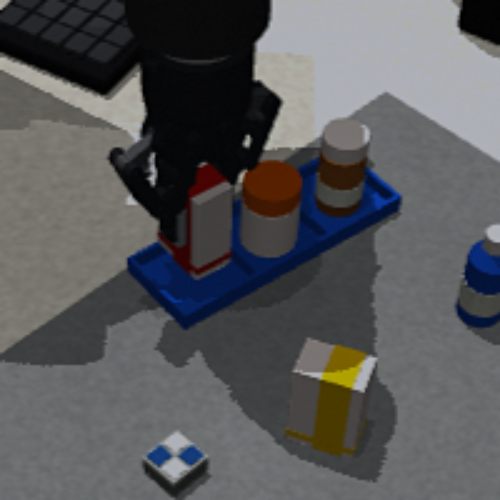

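The jar stands upright in the middle compartment, and the red carton hangs upright over the near one, with its base around (200,265). Lowering.

Request:
apply_moves --commands '[{"dp": [1,0,8],"twist": [0,0,0],"gripper": 0},{"dp": [0,0,8],"twist": [0,0,0],"gripper": 0},{"dp": [0,0,5],"twist": [0,0,0],"gripper": 0},{"dp": [0,0,2],"twist": [0,0,0],"gripper": 0},{"dp": [0,0,0],"twist": [0,0,0],"gripper": 0}]'

```text
time_s: 21.68
position: [0.4337, 0.1365, 0.1047]
tcp_rot: [3.134, -0.21, -0.001]
ft_force: [-0.3, -0.4, -1.9]
grip_width: 0.0311
grip_force: 59.5
```

Request:
apply_moves --commands '[{"dp": [0,0,1],"twist": [0,0,0],"gripper": 0},{"dp": [0,0,1],"twist": [0,0,0],"gripper": 0},{"dp": [0,0,1],"twist": [0,0,0],"gripper": 0},{"dp": [0,0,0],"twist": [0,0,0],"gripper": 0}]'

```text
time_s: 22.18
position: [0.4338, 0.1367, 0.1028]
tcp_rot: [-3.134, 0.209, -0.001]
ft_force: [-4.7, -1.0, 12.9]
grip_width: 0.0316
grip_force: 61.2
```

Request:
apply_moves --commands '[{"dp": [0,0,-1],"twist": [0,0,0],"gripper": 0},{"dp": [0,0,0],"twist": [0,0,0],"gripper": 0.42},{"dp": [0,0,0],"twist": [0,0,0],"gripper": 0.55},{"dp": [0,0,0],"twist": [0,0,0],"gripper": 0.55},{"dp": [0,0,-5],"twist": [0,0,0],"gripper": 0.55}]'

```text
time_s: 22.8
position: [0.4335, 0.1364, 0.1077]
tcp_rot: [3.134, -0.21, -0.001]
ft_force: [-0.1, -0.2, -0.2]
grip_width: 0.0467
grip_force: 0.0
```

Request:
apply_moves --commands '[{"dp": [0,0,-15],"twist": [0,0,0],"gripper": 0.55},{"dp": [0,0,-40],"twist": [0,0,0],"gripper": 0.55},{"dp": [0,0,-40],"twist": [0,0,0],"gripper": 1},{"dp": [0,0,0],"twist": [0,0,0],"gripper": 1},{"dp": [0,0,0],"twist": [0,0,0],"gripper": 1}]'

```text
time_s: 23.42
position: [0.4334, 0.1364, 0.2029]
tcp_rot: [-3.134, 0.21, -0.0]
ft_force: [0.3, -0.3, -0.5]
grip_width: 0.0852
grip_force: 0.0
```

```bash
python3 - <<'E'
from h import *
plan(.609,.2706,.203,-.134,1)
E
```

```text
t 23.43 psi -0.134 tilt [0.0001 0.0004] width 0.0852
[156.1, -156.4, -0.1] 0.0
```

Request:
apply_moves --commands '[{"dp": [20,-20,0],"twist": [0,0,0],"gripper": 1},{"dp": [35,-35,0],"twist": [0,0,0],"gripper": 1},{"dp": [40,-40,0],"twist": [0,0,0],"gripper": 1},{"dp": [40,-40,0],"twist": [0,0,0],"gripper": 1},{"dp": [21,-21,0],"twist": [0,0,0],"gripper": 1}]'

```text
time_s: 24.05
position: [0.6105, 0.2715, 0.2002]
tcp_rot: [3.132, -0.21, -0.004]
ft_force: [-0.4, 0.3, -0.1]
grip_width: 0.0854
grip_force: 0.0
```

Request:
apply_moves --commands '[{"dp": [0,0,0],"twist": [0,0,0],"gripper": 1},{"dp": [0,0,0],"twist": [0,0,0],"gripper": 1}]'

```text
time_s: 24.3
position: [0.6083, 0.2697, 0.2012]
tcp_rot: [3.133, -0.21, -0.004]
ft_force: [0.5, -0.6, 0.9]
grip_width: 0.0854
grip_force: 0.0
```

```bash
python3 - <<'E'
from h import *
plan(.609,.2706,.094,-.134,1)
E
```

```text
t 24.3 psi -0.134 tilt [-0.0025 -0.0017] width 0.0854
[0.6, -0.9, 107.2] -0.0
```

Request:
apply_moves --commands '[{"dp": [0,-1,30],"twist": [0,0,0],"gripper": 1},{"dp": [0,0,32],"twist": [0,0,0],"gripper": 1},{"dp": [0,0,25],"twist": [0,0,0],"gripper": 1},{"dp": [0,0,15],"twist": [0,0,0],"gripper": 1},{"dp": [0,0,5],"twist": [0,0,0],"gripper": 1}]'

```text
time_s: 24.92
position: [0.6087, 0.2709, 0.0954]
tcp_rot: [3.134, -0.21, -0.001]
ft_force: [0.3, 0.1, -0.2]
grip_width: 0.0853
grip_force: 0.0
```

Request:
apply_moves --commands '[{"dp": [0,0,0],"twist": [0,0,0],"gripper": 0.6},{"dp": [0,0,0],"twist": [0,0,0],"gripper": 0.48},{"dp": [0,0,0],"twist": [0,0,0],"gripper": 0},{"dp": [0,0,0],"twist": [0,0,0],"gripper": 0},{"dp": [0,0,0],"twist": [0,0,0],"gripper": 0}]'

```text
time_s: 25.55
position: [0.6098, 0.2717, 0.097]
tcp_rot: [-3.134, 0.209, -0.002]
ft_force: [-0.3, -0.6, 6.1]
grip_width: 0.0342
grip_force: 59.6
```

Request:
apply_moves --commands '[{"dp": [0,0,-10],"twist": [0,0,0],"gripper": 0},{"dp": [0,0,-30],"twist": [0,0,0],"gripper": 0},{"dp": [0,0,-40],"twist": [0,0,0],"gripper": 0},{"dp": [0,0,-25],"twist": [0,0,0],"gripper": 0},{"dp": [0,0,0],"twist": [0,0,0],"gripper": 0}]'

```text
time_s: 26.18
position: [0.6101, 0.2719, 0.2039]
tcp_rot: [-3.132, 0.21, -0.005]
ft_force: [0.3, 0.0, -1.3]
grip_width: 0.0346
grip_force: 59.8
```

```bash
python3 - <<'E'
from h import *
plan(.464,-.1435,.2,-.155,1)
E
```

```text
t 26.18 psi -0.134 tilt [0.0037 0.0028] width 0.0346
[-89.4, 431.2, 3.9] 0.021
```

Request:
apply_moves --commands '[{"dp": [-4,20,0],"twist": [0,0,0],"gripper": 0},{"dp": [-7,35,0],"twist": [0,0,0],"gripper": 0},{"dp": [-8,40,0],"twist": [0,0,0],"gripper": 0},{"dp": [-8,40,0],"twist": [0,0,0],"gripper": 0},{"dp": [-8,40,0],"twist": [0,0,0],"gripper": 0}]'

```text
time_s: 26.8
position: [0.5495, 0.1004, 0.1998]
tcp_rot: [3.134, -0.21, -0.003]
ft_force: [0.0, 0.1, -1.4]
grip_width: 0.0347
grip_force: 59.8
```

Request:
apply_moves --commands '[{"dp": [-8,40,0],"twist": [0,0,0],"gripper": 0},{"dp": [-8,40,0],"twist": [0,0,0],"gripper": 0},{"dp": [-8,40,0],"twist": [0,0,0],"gripper": 0},{"dp": [-8,40,0],"twist": [0,0,0],"gripper": 0},{"dp": [-8,40,0],"twist": [0,0,0],"gripper": 0}]'

```text
time_s: 27.42
position: [0.4829, -0.092, 0.2]
tcp_rot: [3.134, -0.211, -0.003]
ft_force: [0.7, -0.4, -0.8]
grip_width: 0.035
grip_force: 59.8
```

Request:
apply_moves --commands '[{"dp": [-8,36,0],"twist": [0,0,0],"gripper": 0},{"dp": [-6,20,0],"twist": [0,0,0],"gripper": 0},{"dp": [0,0,20],"twist": [0,0,0.02],"gripper": 0},{"dp": [0,0,25],"twist": [0,0,0],"gripper": 0},{"dp": [0,0,20],"twist": [0,0,0],"gripper": 0}]'

```text
time_s: 28.05
position: [0.4617, -0.1445, 0.1343]
tcp_rot: [3.132, -0.243, -0.004]
ft_force: [-0.3, 0.3, -0.7]
grip_width: 0.0351
grip_force: 59.9
```

Request:
apply_moves --commands '[{"dp": [0,0,10],"twist": [0,0,0],"gripper": 0},{"dp": [0,0,0],"twist": [0,0,0],"gripper": 0},{"dp": [0,0,0],"twist": [0,0,0],"gripper": 0}]'

```text
time_s: 28.42
position: [0.4637, -0.144, 0.1264]
tcp_rot: [3.132, -0.241, 0.001]
ft_force: [0.4, -0.2, -0.2]
grip_width: 0.0345
grip_force: 59.9
```

```bash
python3 - <<'E'
from h import *
from cell import bot
plan(.464,-.1435,.101,-.155,1)
f=bot.grab_frame("scene");cv2.imwrite("pics/g6.png",cv2.resize(f["img"][100:400,80:480],None,fx=2,fy=2))
E
```

```text
t 28.43 psi -0.154 tilt [ 0.0006 -0.0001] width 0.0345
[0.2, -0.5, 25.4] 0.001
```

View pics/g6.png

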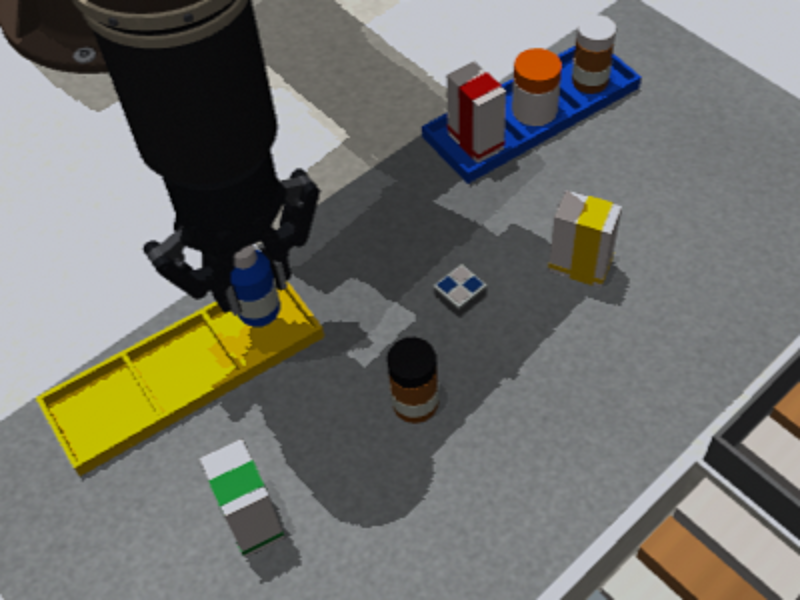

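All three blue-tray items stand upright in their own compartments. The bottle, with its base around (260,320), is over the nearer yellow compartment. Lowering.

Request:
apply_moves --commands '[{"dp": [0,0,8],"twist": [0,0,0],"gripper": 0},{"dp": [0,0,8],"twist": [0,0,0],"gripper": 0},{"dp": [0,0,5],"twist": [0,0,0],"gripper": 0},{"dp": [0,0,2],"twist": [0,0,0],"gripper": 0},{"dp": [0,0,0],"twist": [0,0,0],"gripper": 0}]'

```text
time_s: 29.1
position: [0.4635, -0.1439, 0.1027]
tcp_rot: [3.132, -0.241, -0.001]
ft_force: [0.2, -0.5, -0.5]
grip_width: 0.0347
grip_force: 59.9
```

Request:
apply_moves --commands '[{"dp": [0,0,1],"twist": [0,0,0],"gripper": 0},{"dp": [0,0,1],"twist": [0,0,0],"gripper": 0},{"dp": [0,0,0],"twist": [0,0,0],"gripper": 0}]'

```text
time_s: 29.48
position: [0.4636, -0.1439, 0.101]
tcp_rot: [-3.132, 0.241, -0.0]
ft_force: [-0.1, -0.5, 0.0]
grip_width: 0.0347
grip_force: 60.0
```

Request:
apply_moves --commands '[{"dp": [0,0,1],"twist": [0,0,0],"gripper": 0},{"dp": [0,0,0],"twist": [0,0,0],"gripper": 0}]'

```text
time_s: 29.72
position: [0.4637, -0.1439, 0.1009]
tcp_rot: [3.132, -0.241, 0.001]
ft_force: [-3.7, 1.1, 13.0]
grip_width: 0.0351
grip_force: 61.6
```

Contact. Back off 1 mm, release and rise.

Request:
apply_moves --commands '[{"dp": [0,0,-1],"twist": [0,0,0],"gripper": 0},{"dp": [0,0,0],"twist": [0,0,0],"gripper": 0.47},{"dp": [0,0,0],"twist": [0,0,0],"gripper": 0.65},{"dp": [0,0,0],"twist": [0,0,0],"gripper": 0.65},{"dp": [0,0,-5],"twist": [0,0,0],"gripper": 0.65}]'

```text
time_s: 30.35
position: [0.4633, -0.144, 0.1057]
tcp_rot: [3.132, -0.241, -0.002]
ft_force: [-0.2, -0.2, -0.6]
grip_width: 0.0556
grip_force: 0.0
```

Request:
apply_moves --commands '[{"dp": [0,0,-15],"twist": [0,0,0],"gripper": 0.65},{"dp": [0,0,-40],"twist": [0,0,0],"gripper": 0.65},{"dp": [0,0,-40],"twist": [0,0,0],"gripper": 1},{"dp": [0,0,0],"twist": [0,0,0],"gripper": 1},{"dp": [0,0,0],"twist": [0,0,0],"gripper": 1}]'

```text
time_s: 30.98
position: [0.4632, -0.1439, 0.2009]
tcp_rot: [-3.132, 0.242, -0.0]
ft_force: [1.0, 0.0, 0.3]
grip_width: 0.0854
grip_force: 0.0
```

```bash
python3 - <<'E'
from h import *
plan(.5955,-.2556,.2,-.276,5)
E
```

```text
t 30.98 psi -0.154 tilt [0.0003 0.0003] width 0.0854
[29.6, 18.0, 0.2] 0.024
[30.0, 17.3, 0.2] 0.024
[30.4, 16.6, 0.2] 0.024
[30.8, 15.8, 0.2] 0.024
[31.2, 15.1, 0.2] 0.024
```

Request:
apply_moves --commands '[{"dp": [30,18,0],"twist": [0,0,0.024],"gripper": 1},{"dp": [30,17,0],"twist": [0,0,0.024],"gripper": 1},{"dp": [30,17,0],"twist": [0,0,0.024],"gripper": 1},{"dp": [31,16,0],"twist": [0,0,0.024],"gripper": 1},{"dp": [31,15,0],"twist": [0,0,0.024],"gripper": 1}]'

```text
time_s: 31.6
position: [0.5961, -0.2564, 0.1989]
tcp_rot: [-3.112, 0.43, 0.005]
ft_force: [0.5, -0.4, 0.3]
grip_width: 0.0855
grip_force: 0.0
```

Request:
apply_moves --commands '[{"dp": [0,0,0],"twist": [0,0,0],"gripper": 1},{"dp": [0,0,0],"twist": [0,0,0],"gripper": 1}]'

```text
time_s: 31.85
position: [0.5949, -0.2555, 0.1992]
tcp_rot: [-3.112, 0.429, 0.005]
ft_force: [0.3, 0.2, -0.9]
grip_width: 0.0855
grip_force: 0.0
```

```bash
python3 - <<'E'
from h import *
plan(.5955,-.2556,.096,-.276,1)
E
```

```text
t 31.85 psi -0.274 tilt [-0.0029  0.0006] width 0.0855
[0.6, -0.1, 103.2] 0.002
```

Request:
apply_moves --commands '[{"dp": [0,0,30],"twist": [0,0,0],"gripper": 1},{"dp": [0,0,30],"twist": [0,0,0],"gripper": 1},{"dp": [0,0,23],"twist": [0,0,0],"gripper": 1},{"dp": [0,0,15],"twist": [0,0,0],"gripper": 1},{"dp": [0,0,5],"twist": [0,0,0],"gripper": 1}]'

```text
time_s: 32.48
position: [0.5953, -0.2553, 0.0972]
tcp_rot: [-3.112, 0.428, 0.002]
ft_force: [-0.4, -0.4, 0.3]
grip_width: 0.0854
grip_force: 0.0
```

Request:
apply_moves --commands '[{"dp": [0,0,0],"twist": [0,0,0],"gripper": 0.55},{"dp": [0,0,0],"twist": [0,0,0],"gripper": 0.43},{"dp": [0,0,0],"twist": [0,0,0],"gripper": 0},{"dp": [0,0,0],"twist": [0,0,0],"gripper": 0},{"dp": [0,0,0],"twist": [0,0,0],"gripper": 0}]'

```text
time_s: 33.1
position: [0.5964, -0.2559, 0.0988]
tcp_rot: [3.112, -0.428, 0.002]
ft_force: [-0.7, 0.4, 6.1]
grip_width: 0.0315
grip_force: 59.9
```

Request:
apply_moves --commands '[{"dp": [0,0,-10],"twist": [0,0,0],"gripper": 0},{"dp": [0,0,-30],"twist": [0,0,0],"gripper": 0},{"dp": [0,0,-40],"twist": [0,0,0],"gripper": 0},{"dp": [0,0,-25],"twist": [0,0,0],"gripper": 0},{"dp": [0,0,0],"twist": [0,0,0],"gripper": 0}]'

```text
time_s: 33.72
position: [0.5968, -0.256, 0.2058]
tcp_rot: [3.112, -0.428, 0.007]
ft_force: [0.6, -0.2, -1.3]
grip_width: 0.0315
grip_force: 59.4
```

```bash
python3 - <<'E'
from h import *
plan(.442,-.286,.2,-.155,6)
E
```

```text
t 33.73 psi -0.274 tilt [ 0.0044 -0.0008] width 0.0315
[-23.5, 11.8, 1.0] -0.02
[-23.7, 11.3, 1.0] -0.02
[-23.9, 10.9, 1.0] -0.02
[-24.2, 10.4, 1.0] -0.02
[-24.4, 9.9, 1.0] -0.02
[-24.5, 9.4, 1.0] -0.02
```

Contact is expected at TCP z of about 0.103.

Request:
apply_moves --commands '[{"dp": [-23,12,0],"twist": [0,0,-0.02],"gripper": 0},{"dp": [-24,11,0],"twist": [0,0,-0.02],"gripper": 0},{"dp": [-24,11,0],"twist": [0,0,-0.02],"gripper": 0},{"dp": [-24,10,0],"twist": [0,0,-0.02],"gripper": 0},{"dp": [-24,10,0],"twist": [0,0,-0.02],"gripper": 0}]'

```text
time_s: 34.35
position: [0.4661, -0.2806, 0.202]
tcp_rot: [-3.129, 0.272, 0.003]
ft_force: [0.1, -0.1, -0.6]
grip_width: 0.0315
grip_force: 59.4
```

Request:
apply_moves --commands '[{"dp": [-24,9,0],"twist": [0,0,-0.02],"gripper": 0},{"dp": [0,0,25],"twist": [0,0,0],"gripper": 0},{"dp": [0,0,25],"twist": [0,0,0],"gripper": 0},{"dp": [0,0,20],"twist": [0,0,0],"gripper": 0},{"dp": [0,0,5],"twist": [0,0,0],"gripper": 0}]'

```text
time_s: 34.98
position: [0.4411, -0.2851, 0.1262]
tcp_rot: [-3.131, 0.242, 0.006]
ft_force: [-0.4, 0.8, 0.4]
grip_width: 0.0313
grip_force: 59.4
```

Request:
apply_moves --commands '[{"dp": [0,0,0],"twist": [0,0,0],"gripper": 0},{"dp": [0,0,0],"twist": [0,0,0],"gripper": 0}]'

```text
time_s: 35.22
position: [0.4428, -0.2855, 0.1286]
tcp_rot: [3.132, -0.241, 0.002]
ft_force: [0.7, -0.5, -0.3]
grip_width: 0.0315
grip_force: 59.4
```

```bash
python3 - <<'E'
from h import *
from cell import bot
plan(.442,-.286,.1029,-.155,1)
f=bot.grab_frame("scene");cv2.imwrite("pics/g7.png",cv2.resize(f["img"][150:390,60:360],None,fx=2,fy=2))
E
```

```text
t 35.23 psi -0.154 tilt [ 0.0011 -0.0003] width 0.0315
[-0.7, 0.6, 25.7] 0.001
```

View pics/g7.png

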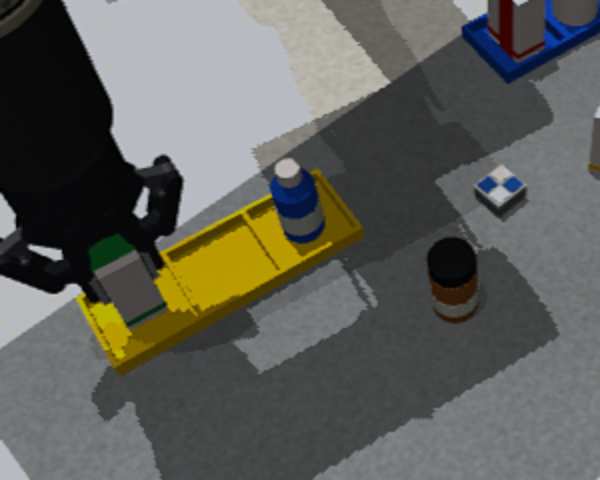

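The bottle stands upright in its compartment, around (300,215). The green carton hangs over the end compartment, with its base around (145,315). Lowering.

Request:
apply_moves --commands '[{"dp": [-1,0,8],"twist": [0,0,0],"gripper": 0},{"dp": [0,0,8],"twist": [0,0,0],"gripper": 0},{"dp": [0,0,5],"twist": [0,0,0],"gripper": 0},{"dp": [0,0,2],"twist": [0,0,0],"gripper": 0},{"dp": [0,0,0],"twist": [0,0,0],"gripper": 0}]'

```text
time_s: 35.9
position: [0.4414, -0.2853, 0.1047]
tcp_rot: [-3.132, 0.241, 0.001]
ft_force: [-0.3, 0.3, -0.6]
grip_width: 0.0312
grip_force: 59.4
```

Request:
apply_moves --commands '[{"dp": [0,0,1],"twist": [0,0,0],"gripper": 0},{"dp": [0,0,1],"twist": [0,0,0],"gripper": 0},{"dp": [0,0,0],"twist": [0,0,0],"gripper": 0}]'

```text
time_s: 36.28
position: [0.4414, -0.2853, 0.1029]
tcp_rot: [-3.132, 0.241, -0.0]
ft_force: [-0.4, -0.3, -0.9]
grip_width: 0.0315
grip_force: 59.4
```

Request:
apply_moves --commands '[{"dp": [0,0,0.4],"twist": [0,0,0],"gripper": 0},{"dp": [0,0,0],"twist": [0,0,0],"gripper": 0}]'

```text
time_s: 36.52
position: [0.4414, -0.2853, 0.1028]
tcp_rot: [3.132, -0.241, 0.0]
ft_force: [-0.6, 0.6, 3.7]
grip_width: 0.0315
grip_force: 59.9
```

Request:
apply_moves --commands '[{"dp": [0,0,0],"twist": [0,0,0],"gripper": 0.42},{"dp": [0,0,0],"twist": [0,0,0],"gripper": 0.6},{"dp": [0,0,0],"twist": [0,0,0],"gripper": 0.6},{"dp": [0,0,-5],"twist": [0,0,0],"gripper": 0.6},{"dp": [0,0,-15],"twist": [0,0,0],"gripper": 0.6}]'

```text
time_s: 37.15
position: [0.441, -0.2852, 0.1226]
tcp_rot: [-3.132, 0.241, 0.002]
ft_force: [-0.4, -0.1, 1.2]
grip_width: 0.0514
grip_force: 0.0
```

Request:
apply_moves --commands '[{"dp": [0,0,-40],"twist": [0,0,0],"gripper": 0.6},{"dp": [0,0,-50],"twist": [0,0,0],"gripper": 1},{"dp": [0,0,-50],"twist": [0,0,0],"gripper": 1},{"dp": [0,50,-20],"twist": [0,0,0],"gripper": 1},{"dp": [0,50,0],"twist": [0,0,0],"gripper": 1}]'

```text
time_s: 37.78
position: [0.4269, -0.3853, 0.2869]
tcp_rot: [3.13, -0.238, 0.009]
ft_force: [0.5, 1.0, -0.1]
grip_width: 0.0852
grip_force: 0.0
```

Request:
apply_moves --commands '[{"dp": [0,50,0],"twist": [0,0,0],"gripper": 1},{"dp": [0,0,0],"twist": [0,0,0],"gripper": 1},{"dp": [0,0,0],"twist": [0,0,0],"gripper": 1}]'

```text
time_s: 38.15
position: [0.418, -0.4335, 0.2831]
tcp_rot: [3.132, -0.243, 0.0]
ft_force: [-0.9, -0.3, 0.4]
grip_width: 0.0852
grip_force: 0.0
```

```bash
python3 - <<'E'
from h import *
from cell import bot
a=bot.grab_frame("scene")["img"];cv2.imwrite("pics/e1.png",a)
f=bot.grab_frame("top");cv2.imwrite("pics/e2.png",f["img"])
E
```

```text
(no output)
```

View pics/e1.png

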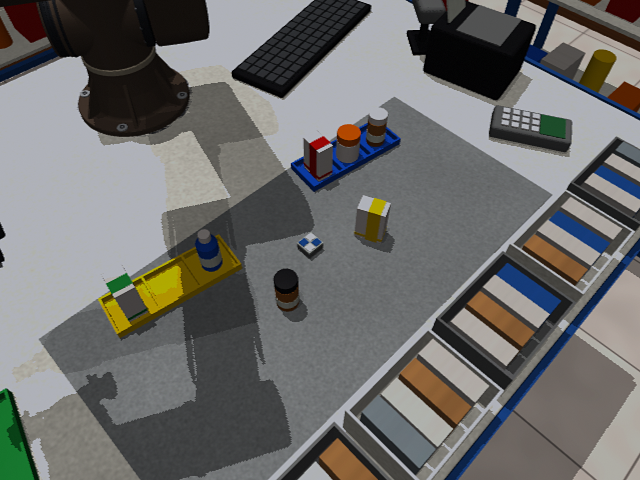

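View pics/e2.png

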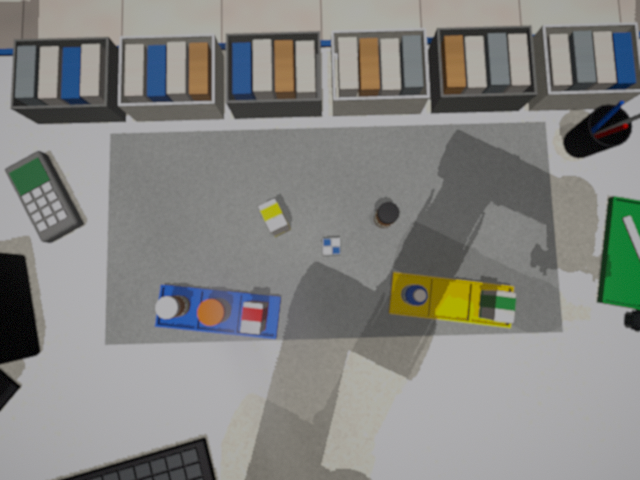

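All five items stand upright in their own compartments. The black-capped vial (386,214) and the yellow carton (273,215) have not moved. The arm is clear, so I'm handing in.

```bash
python3 -c "
from cell import bot
print(bot.hand_in())"
```

```text
the job is handed in; nothing more can be done
None
```

Both orders are made up and handed in at about 38 s; the last pictures show all five items upright in their own compartments of the right trays, and the black-capped vial and yellow-banded carton not moved.

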